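Push a guitar heel block up the angle ramp to its hidden stop

ROBOT

A 7-joint arm with a two-finger parallel gripper is mounted at the origin on the work surface. World frame = base frame: x ahead of the robot, y to its left, z up, the work surface at z = 0. Lengths are in m, angles in degrees, forces in N, time in s.
With the tool pointing down it reaches from about 0.425 to 0.875 m from the base axis. Payload 4.7 kg.
Tool frame: the origin (TCP) lies at the very end of the fingers, on their centre line; the grasp point (between the pads) lies env.tcp_to_grasp behind it (env.tcp_to_grasp is the distance from the TCP to the grasp point, in m); z points along the fingers, x is the direction in which the jaws open and shut, and the axes are right-handed (so a half turn about z gives the same grasp; the last joint's range is limited). The gripper opens to 87 mm and grips with 3 to 60 N. Pads are 19 mm wide; open, the fingers measure 117 mm over their backs; the gripper's body (75 mm by 190 mm) begins 51 mm behind the grasp point.
Start: joints at [-66.801, 18.392, -4.016, 83.108, 1.295, 78.541, -3.26], TCP at [0.248, 0.601, 0.223] pointing down, gripper open.
Joint ranges: [-163.93, 163.93], [-17.29, 119.83], [-79.2, 71.16], [3.27, 140.29], [-89.18, 269.18], [5.43, 117.66], [-154.24, 154.24]. Speed limits (degrees/s): [147.25, 147.25, 180, 180, 180, 180, 180].

INTERFACE

Orientations are given as [roll, pitch, yaw] about the fixed x, y, z axes, in that order (R = Rz(yaw) Ry(pitch) Rx(roll)).
In Python, from cell import env gives the robot as it stands. The module is installed in compiled form; this text tells all that it offers.
- The arm moves only by the tool send_rows, never from a script. Its argument "steps" is a list of rows, each a list of 3 entries, a list of its own where there are three numbers: the shift along the tool's x, y, z in m, then the turn, a rotation vector about the tool's x, y, z in rad, then the finger opening in m, from 0 to 0.087. A call has exactly 5 rows; each row is the pose to reach, as a shift and turn from the pose commanded when the call began, along the tool's axes at that moment; what a row does not reach only later rows make up. A row lasts 1/12 s, in which the tool goes at most 41.7 mm and 7.16 degrees, less where a joint would pass 70% of its speed; a pose out of reach is approached as far as the arm can. A call with a gripper value outside its range is refused whole. The fingers move at their own pace and stop on an object; "grip_force" is the grip in N (left out, the last holds). Time passes only in rows, so rows that repeat a pose let the fingers close, or fill a call up. It gives the time, the measured TCP pose, the force and the opening at its end, in the units of the state.
- env.get_obs(): the state, without advancing time (a new reading comes with each control period).
- env.read_camera(name): name is "scene" or "side" or "wrist"; returns a dict with "pixels" (420x560x3 uint8, red, green, blue), "fx", "fy", "cx", "cy" (pixels), "position" and "rotation" of the camera in the world. Camera axes: x right, y up, looking along -z (the intrinsics and any distortion apply to the point x, -y, -z); pixel columns grow to the right and rows downward; lengths in m; the calibration is good to about 2 mm. A picture is of the moment at which its call begins. There is no depth.
- env.sign_off(): hands the job in, once; it reports no verdict.
The state is a dict: "time_s": time; "qpos": joint angles; "joint_velocities": joint speeds; "effort": joint torques, N m; "tool_pos": TCP position; "tool_rot": TCP orientation; "force": force on the tool from outside, world axes, zero at the start; "wrist_torque": the same for the moment, N m; "grip_width": finger opening in m.
Only numpy, scipy, OpenCV 4.12 (cv2) and the standard library are available. Lean on these libraries where they do the work, as an engineer would, in place of code of your own. Each camera call takes 0.05 s, during which the arm holds its last target.

TASK

Lay the wooden heel block flat on the open lower part of the plywood ramp, between the side rails with its rounded end uphill, and let go of it. Then push it gently up the ramp, under the hood, until you feel that it has pressed the sprung stop pad hidden in there fully home, and leave it resting against the pad. Leave the glue bottle, mug and brush alone.

Things in the scene. Friction and masses are not known exactly. Their poses are not given: they have to be found in the camera images.
- heel_center (a point): Centre of the loose heel block: pale wood, plan shape like a tombstone, 140 mm long, 46 wide, 40 high, 0.19 to 0.31 kg. This point is 20 mm above its underside. x runs along its length to the half-round end (radius 23 mm, at x = +70 mm), z up; the end at x = -70 mm is square and flat. It starts on the table, on the other side (left or right) from the ramp.
- deck: Sloping deck of the fixed plywood ramp, 345 mm long, 84 wide. Origin: on its upper surface, middle of the low end, 14 mm above the table. x runs uphill (slope 8 degrees, away from the robot), y across, z square out of the deck. Rails along both edges, 12 mm high and 12 thick, leave a channel 60 mm wide. Open from x = 0 to 195 mm, hooded above that.
- hood_mouth (a point): Middle of the hood's opening, on the deck surface at x = 195 mm of the deck. The plywood hood covers the channel from here to the top: 60 mm wide and 48 high inside, its roof 56 mm above the deck. The stop pad is hidden in it; its place changes by some 90 mm: pressed home, its face stands about 215 to 310 mm from the deck's low end.
- stop (a joint): Travel of the hidden stop pad, m: 0 sprung out, 0.008 pressed fully home uphill, against a hard end. Its spring is weak (under 0.3 N, less than the block's friction, so a block pushed home stays). The hard end is felt as a clear rise over the 1 to 4 N that pushing the block takes; over 25 N on the pad is too rough.
- glue: Bystander: white glue bottle, 54 mm across, 140 mm high. Origin at the centre of its underside.
- mug: Bystander: white mug, 80 mm across, 90 mm high. Origin at the centre of its underside.
- brush: Bystander: hand brush lying on the table between ramp and block, pointing away from the robot. Origin at its underside.
Mind the look-alikes: they are no part of the job. What is shaped like the part that bears heel_center but green or purple is not meant.

How it is judged:
By the outcome, as a careful person would: the job done as asked, in the order asked, and still so for the second after the job is handed in, with the robot touching nothing.
It also fails if it takes over 59 s, if anything falls off the work surface, if the arm or the gripper's body presses on something with over 40 N, if the wrist force passes 120 N, or if a joint passes its speed limit or range.

## Working session

There is one attempt and no reset: what is moved stays moved. The work goes in short steps, Python scripts to look and compute and a tool call to move; the robot and the scene stay as the last step left them, time stands still between calls to the robot, and variables do not carry over. Pictures are saved under pics/ and viewed, and the job is handed in when it is done.

Besides the shell and the picture viewer there is one more tool, called after "Request:" in YAML: its name, and indented under it one key for each argument. send_rows: Moves the arm, as the interface text tells. Its arguments: {"type":"object","properties":{"steps":{"type":"array"},"grip_force":{"type":"number"}},"required":["steps"]}

```bash
mkdir -p pics
python3 - <<'E'
from cell import env
import cv2
o=env.get_obs()
for k,v in o.items(): print(k,v)
print(env.tcp_to_grasp)
for n in ("scene","side","wrist"):
    c=env.read_camera(n); cv2.imwrite(f"pics/a_{n}.png",c["pixels"][:,:,::-1])
    print(n,{k:v for k,v in c.items() if k!="pixels"})
E
```

```text
time_s 0.0
qpos [-66.80184474  18.43954306  -4.01570865  83.17390189   1.29420917
  78.54010339  -3.2616798 ]
joint_velocities [ 0.08778582  0.06980827 -0.02529976 -0.03561578 -0.04741869 -0.05356007
  0.02842239]
effort [-2.06433656e-04 -4.91289282e+01 -4.04192526e-01 -3.12523091e+01
 -6.39458187e-02  4.37100639e-02  1.68855240e-04]
tool_pos [0.24742763 0.6004786  0.22146481]
tool_rot [1.79995161e+02 1.08350579e-01 6.76098981e+01]
force [ 0.37491211  0.1621627  -0.22235043]
wrist_torque [0.0408053  0.04111936 0.08074075]
grip_width 0.08727551881497202
0.0187
scene {'fx': 522.5191936425654, 'fy': 522.5191936425654, 'cx': 271.17937395193854, 'cy': 210.19795479054906, 'position': array([ 1.73616137, -0.03020201,  1.15924515]), 'rotation': array([46.68612569, -0.43145129, 89.31035698])}
side {'fx': 472.27883506671094, 'fy': 472.27883506671094, 'cx': 280.0810045215244, 'cy': 210.0223011478383, 'position': array([-0.13725613, -0.71220793,  0.70096423]), 'rotation': array([ 57.36612572,   0.32399335, -45.82206179])}
wrist {'fx': 308.12445489214116, 'fy': 308.12445489214116, 'cx': 283.03708584620955, 'cy': 212.5061861284263, 'position': array([0.18491298, 0.62759104, 0.38475639]), 'rotation': array([-1.47386732e+01,  4.91578075e-02,  6.75744296e+01])}
```

View pics/a_scene.png

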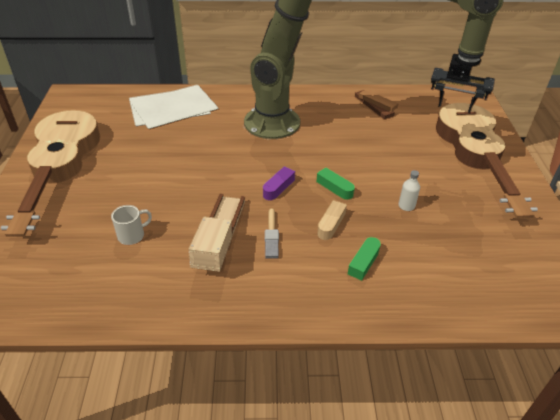

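View pics/a_side.png

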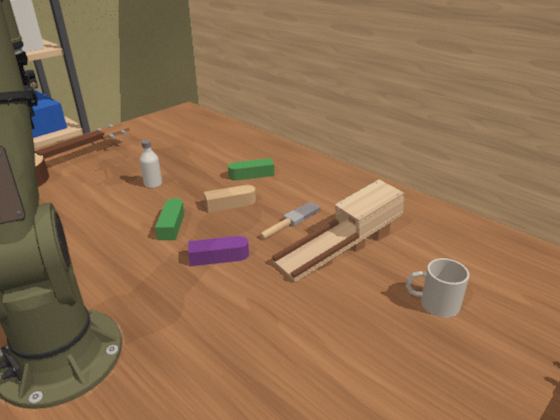

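View pics/a_wrist.png

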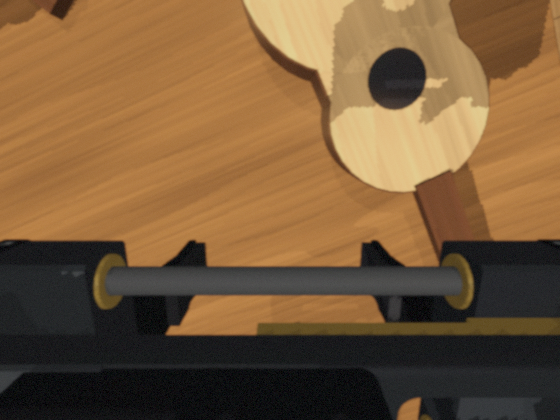

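The candidates in the scene view are pale wood (332,219), green (336,183), green (365,257) and purple (279,183). I choose the pale one, which is at side (230,198). The ramp is at scene (215,235), and the brush at (271,235) lies between them. Next I'll check close crops.

```bash
cat > h.py <<'E'
import numpy as np, cv2
from scipy.spatial.transform import Rotation as R
from scipy.optimize import least_squares
def cam(c):
    return dict(K=(c["fx"],c["fy"],c["cx"],c["cy"]),p=np.array(c["position"]),R=R.from_euler('xyz',c["rotation"],degrees=True).as_matrix())
def proj(c,P):
    q=(np.atleast_2d(P)-c["p"])@c["R"]; fx,fy,cx,cy=c["K"]
    return np.stack([cx+fx*q[:,0]/-q[:,2],cy+fy*-q[:,1]/-q[:,2]],1)
def ray(c,uv):
    fx,fy,cx,cy=c["K"]; d=c["R"]@np.array([(uv[0]-cx)/fx,-(uv[1]-cy)/fy,-1.]); return c["p"],d/np.linalg.norm(d)
def onz(c,uv,z):
    p,d=ray(c,uv); return p+d*(z-p[2])/d[2]
def tri(obs):
    A=np.zeros((3,3));b=np.zeros(3)
    rs=[ray(c,uv) for c,uv in obs]
    for p,d in rs:
        M=np.eye(3)-np.outer(d,d);A+=M;b+=M@p
    X=np.linalg.solve(A,b)
    return X,[np.linalg.norm((np.eye(3)-np.outer(d,d))@(X-p)) for p,d in rs]
def crop(img,x,y,w,h,s,fn):
    cv2.imwrite(fn,cv2.resize(img[y:y+h,x:x+w,::-1],None,fx=s,fy=s,interpolation=cv2.INTER_CUBIC))
E
python3 - <<'E'
from cell import env
from h import *
import pickle
S={n:env.read_camera(n) for n in("scene","side")}
pickle.dump(S,open("S.pkl","wb"))
a=S["scene"]["pixels"];b=S["side"]["pixels"]
crop(a,180,160,220,120,3.6,"pics/b1.png"); crop(b,180,140,240,150,3.3,"pics/b2.png")
E
```

```text
(no output)
```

View pics/b1.png

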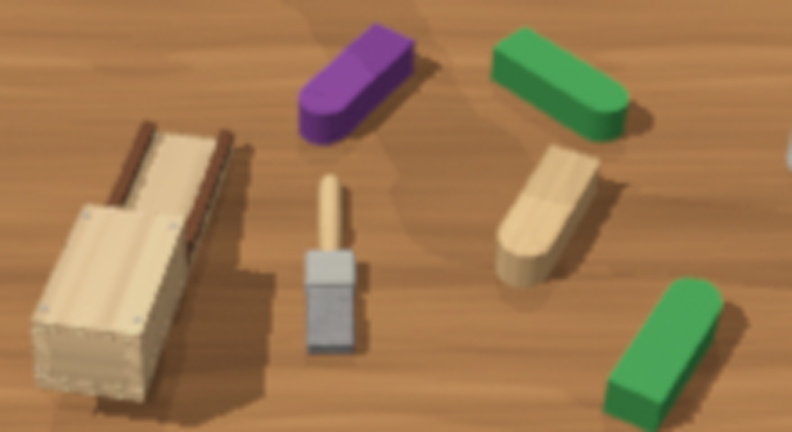

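View pics/b2.png

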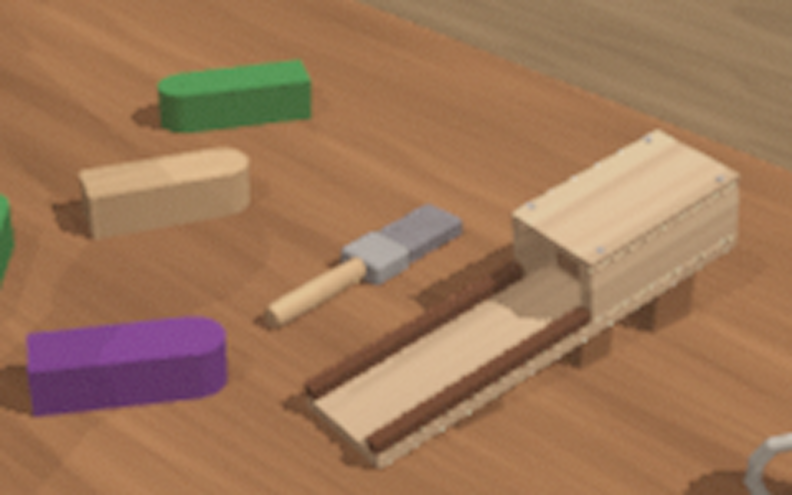

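```bash
cat > fit.py <<'E'
from h import *
import pickle
S=pickle.load(open("S.pkl","rb")); C={k:cam(v) for k,v in S.items()}
def o(p,n):
    s,x,y=(3.6,180,160) if n=="scene" else (3.3,180,140)
    return ((p[0]+.5)/s-.5+x,(p[1]+.5)/s-.5+y)
def rampP(q,L):
    x,y,z,yaw=q; M=R.from_euler('z',yaw).as_matrix()@R.from_euler('y',-8,degrees=True).as_matrix()
    return np.array([x,y,z])+np.array(L)@M.T
def blkP(q,L):
    x,y,z,yaw=q; return np.array([x,y,z])+np.array(L)@R.from_euler('z',yaw).as_matrix().T
def fit(f,obs,q0):
    def res(q):
        r=[]
        for n,L,p in obs: r.append(proj(C[n],f(q,[L]))[0]-o(p,n))
        return np.concatenate(r)
    s=least_squares(res,q0,loss='soft_l1'); return s.x,res(s.x).reshape(-1,2)
h=.056
ro=[("scene",(.195,-.042,h),(86,207)),("scene",(.195,.042,h),(190,213)),("scene",(.345,-.042,h),(35,322)),("scene",(.345,.042,h),(143,333)),
("side",(.195,.042,h),(514,216)),("side",(.195,-.042,h),(590,266)),("side",(.345,-.042,h),(738,177)),("side",(.345,.042,h),(657,131)),
("scene",(0,-.03,0),(157,133)),("scene",(0,.03,0),(215,138)),("side",(0,.03,0),(316,403)),("side",(0,-.03,0),(370,447))]
bo=[("scene",(-.07,.023,.02),(599,162)),("scene",(-.07,-.023,.02),(552,147)),
("side",(-.07,-.023,.02),(89,194)),("side",(-.07,-.023,-.02),(95,236)),("side",(-.07,.023,.02),(80,171))]
if __name__=="__main__":
    for nm,f,ob,q0 in(("ramp",rampP,ro,[.5,-.2,.014,-.2]),("blk",blkP,bo,[.6,.15,.02,-.4])):
        q,r=fit(f,ob,q0); print(nm,q,np.degrees(q[3]));print(np.round(r,1).tolist())
        for n in("scene","side"):
            if nm=="ramp":
                im=[S[k]["pixels"].copy() for k in("scene","side")]; ims=dict(scene=im[0],side=im[1]) if n=="scene" else ims
    # overlays
    qr,_=fit(rampP,ro,[.5,-.2,.014,-.2]); qb,_=fit(blkP,bo,[.6,.15,.02,-.4])
    a=np.linspace(-np.pi/2,np.pi/2,20)
    out=[(-.07,-.023)]+[(.047+.023*np.cos(t),.023*np.sin(t)) for t in a]+[(-.07,.023),(-.07,-.023)]
    for n,(s,x,y,w,hh) in dict(scene=(3.6,180,160,220,120),side=(3.3,180,140,240,150)).items():
        im=cv2.resize(S[n]["pixels"][y:y+hh,x:x+w,::-1],None,fx=s,fy=s,interpolation=cv2.INTER_CUBIC)
        def dr(P,c):
            uv=(proj(C[n],P)-[x,y]+.5)*s-.5; cv2.polylines(im,[np.round(uv).astype(np.int32)],False,c,1)
        for z in(-.02,.02): dr(blkP(qb,[(u,v,z) for u,v in out]),(0,0,255))
        dr(rampP(qr,[(0,-.042,0),(0,.042,0),(.345,.042,0),(.345,-.042,0),(0,-.042,0)]),(0,0,255))
        dr(rampP(qr,[(.195,-.042,h),(.195,.042,h),(.345,.042,h),(.345,-.042,h),(.195,-.042,h)]),(255,0,0))
        dr(rampP(qr,[(0,-.03,.012),(.195,-.03,.012)]),(0,255,0));dr(rampP(qr,[(0,.03,.012),(.195,.03,.012)]),(0,255,0))
        cv2.imwrite(f"pics/o_{n}.png",im)
E
python3 fit.py
```

```text
ramp [ 0.45874876 -0.13682808  0.0118664  -0.16680215] -9.557059451405587
[[-0.7, -0.3], [-1.5, 1.3], [-0.9, 0.0], [-0.4, 0.7], [-1.4, -0.8], [-0.1, -0.5], [-0.0, -1.0], [-0.7, -0.4], [-0.8, 0.1], [1.0, 0.7], [-0.2, 0.5], [-0.7, 0.9]]
blk [ 0.57614348  0.17801211  0.02038661 -0.48349216] -27.702060323062014
[[0.4, -0.0], [-0.0, -0.4], [0.4, 0.6], [-0.1, 0.3], [0.1, -0.6]]
```

```bash
ls pics
```

```text
a_scene.png
a_side.png
a_wrist.png
b1.png
b2.png
o_scene.png
o_side.png
```

View pics/o_scene.png

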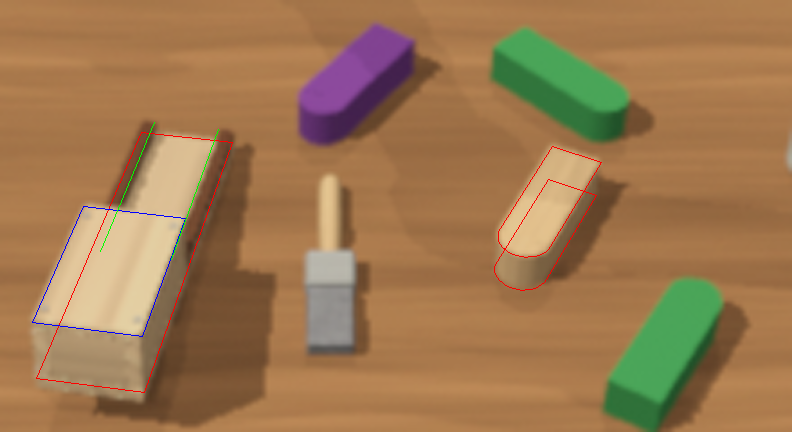

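View pics/o_side.png

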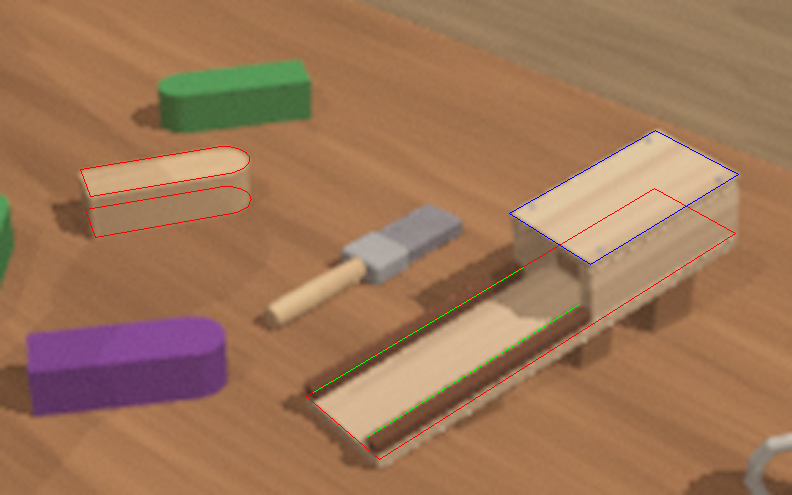

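```bash
cat >> h.py <<'E'
def rel(o,p,rpy,cmd=None):
    """shift (tool axes) and rotvec (rad) from measured pose to target"""
    R0=R.from_euler('xyz',o["tool_rot"],degrees=True); R1=R.from_euler('xyz',rpy,degrees=True)
    return np.round(R0.inv().apply(np.array(p)-o["tool_pos"]),4), np.round((R0.inv()*R1).as_rotvec(),4)
E
python3 - <<'E'
from cell import env
from h import *
from fit import C
print(onz(C["scene"],(408,208),0),onz(C["side"],(151,184),0), "mug",onz(C["scene"],(129,240),0))
o=env.get_obs();print(o["tool_pos"],o["force"])
print(rel(o,[.576,.178,.20],[180,0,62.3]))
E
```

```text
[0.49812334 0.43924876 0.        ] [0.48031189 0.43714072 0.        ] mug [ 0.63711289 -0.44067152  0.        ]
[0.24756152 0.60074981 0.22204623] [ 0.40525424  0.50963365 -0.06214777]
(array([-0.2658,  0.4647,  0.0223]), array([0.0001, 0.0009, 0.0927]))
```

Request:
send_rows:
  steps:
    - [[-0.02, 0.035, 0], [0, 0, 0], 0.087]
    - [[-0.04, 0.07, 0], [0, 0, 0.02], 0.087]
    - [[-0.06, 0.105, 0], [0, 0, 0.04], 0.087]
    - [[-0.08, 0.14, 0], [0, 0, 0.06], 0.087]
    - [[-0.1, 0.175, 0], [0, 0, 0.0927], 0.087]

```text
time_s: 0.67
tool_pos: [0.3722, 0.4402, 0.2226]
tool_rot: [180.0, -0.0, 62.3]
force: [0.5, -0.1, -0.5]
grip_width: 0.0873
```

Request:
send_rows:
  steps:
    - [[-0.018, 0.033, 0], [0, 0, 0], 0.087]
    - [[-0.036, 0.066, 0], [0, 0, 0], 0.087]
    - [[-0.054, 0.099, 0], [0, 0, 0], 0.087]
    - [[-0.072, 0.132, 0], [0, 0, 0], 0.087]
    - [[-0.09, 0.165, 0], [0, 0, 0], 0.087]

```text
time_s: 1.08
tool_pos: [0.4763, 0.2838, 0.2228]
tool_rot: [180.0, -0.0, 62.3]
force: [0.8, 0.1, -0.2]
grip_width: 0.0868
```

Run:
```python
from cell import env
from h import *
o=env.get_obs();print(o["time_s"],o["tool_pos"],o["tool_rot"],o["force"])
print(rel(o,[.576,.178,.20],[180,0,62.3]))
c=env.read_camera("wrist");cv2.imwrite("pics/c1.png",c["pixels"][:,:,::-1])
```

```text
1.0833 [0.47627806 0.28381698 0.22276552] [ 1.79994950e+02 -3.06203883e-02  6.23054742e+01] [ 0.80910915  0.13477568 -0.18193067]
(array([-0.0474,  0.1375,  0.0228]), array([ 0.0001, -0.0005,  0.0001]))
```

View pics/c1.png

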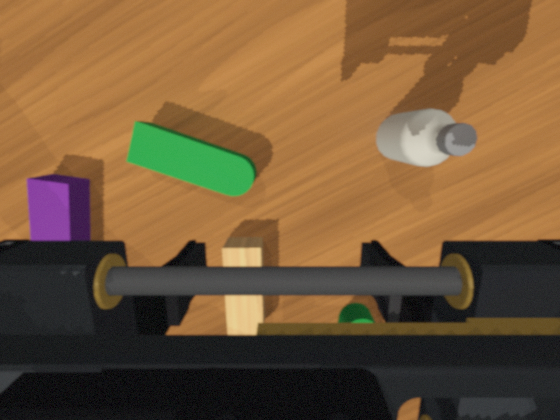

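The wrist view shows the pale block at (243,285), half hidden by the gripper bar. I'll go past it for a clear look.

Request:
send_rows:
  steps:
    - [[-0.01, 0.04, 0], [0, 0, 0], 0.087]
    - [[-0.02, 0.08, 0], [0, 0, 0], 0.087]
    - [[-0.03, 0.12, 0], [0, 0, 0], 0.087]
    - [[-0.04, 0.16, 0], [0, 0, 0], 0.087]
    - [[-0.047, 0.2, 0], [0, 0, 0], 0.087]

```text
time_s: 1.55
tool_pos: [0.6319, 0.1492, 0.2228]
tool_rot: [180.0, -0.0, 62.3]
force: [0.7, 1.4, 0.1]
grip_width: 0.0867
```

Request:
send_rows:
  steps:
    - [[0, 0.04, 0], [0, 0, 0], 0.087]
    - [[0, 0.06, 0], [0, 0, 0], 0.087]
    - [[0, 0.06, 0], [0, 0, 0], 0.087]
    - [[0, 0.06, 0], [0, 0, 0], 0.087]
    - [[0, 0.06, 0], [0, 0, 0], 0.087]

```text
time_s: 1.97
tool_pos: [0.6832, 0.1242, 0.2221]
tool_rot: [-179.9, -0.0, 62.4]
force: [-0.4, 0.9, 0.4]
grip_width: 0.0868
```

Run:
```python
from cell import env
from h import *
import pickle
from fit import blkP
o=env.get_obs();print(o["time_s"],o["tool_pos"],o["tool_rot"],o["force"])
c=env.read_camera("wrist");pickle.dump(c,open("w1.pkl","wb"))
im=c["pixels"][:,:,::-1].copy(); cv2.imwrite("pics/d1.png",im)
C=cam(c)
a=np.linspace(-np.pi/2,np.pi/2,20)
out=[(-.07,-.023)]+[(.047+.023*np.cos(t),.023*np.sin(t)) for t in a]+[(-.07,.023),(-.07,-.023)]
qb=[.57614,.17801,.02,-.4835]
for z in(-.02,.02):
    cv2.polylines(im,[np.round(proj(C,blkP(qb,[(u,v,z) for u,v in out]))).astype(np.int32)],False,(0,0,255),1)
cv2.imwrite("pics/d1o.png",im)
```

```text
1.9667 [0.68315835 0.12424606 0.22212384] [-1.79912076e+02 -3.38673831e-03  6.23597533e+01] [-0.42547429  0.86370245  0.40813974]
```

View pics/d1o.png

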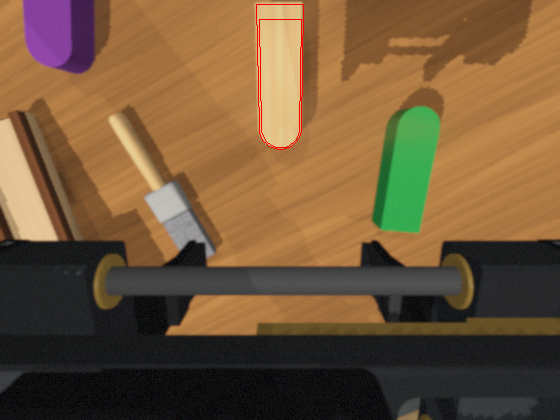

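Run:
```python
from cell import env
from h import *
o=env.get_obs();print(o["tool_pos"],rel(o,[.576,.178,.018],[180,0,62.3]))
```

```text
[0.68297856 0.12477988 0.22250095] (array([-0.0025, -0.1192,  0.2047]), array([-0.0013, -0.0006,  0.002 ]))
```

Request:
send_rows:
  steps:
    - [[-0.001, -0.04, 0], [0, 0, 0], 0.087]
    - [[-0.002, -0.08, 0], [0, 0, 0], 0.087]
    - [[-0.0025, -0.119, 0.01], [0, 0, 0], 0.087]
    - [[-0.0025, -0.119, 0.05], [0, 0, 0], 0.087]
    - [[-0.0025, -0.119, 0.09], [0, 0, 0], 0.087]

```text
time_s: 2.43
tool_pos: [0.5762, 0.1813, 0.1353]
tool_rot: [179.8, -0.4, 62.7]
force: [0.5, -0.4, 0.1]
grip_width: 0.0872
```

Request:
send_rows:
  steps:
    - [[0, 0, 0.035], [0, 0, 0], 0.087]
    - [[0, 0, 0.06], [0, 0, 0], 0.087]
    - [[0, 0, 0.08], [0, 0, 0], 0.087]
    - [[0, 0, 0.09], [0, 0, 0], 0.087]
    - [[0, 0, 0.09], [0, 0, 0], 0.087]

```text
time_s: 2.85
tool_pos: [0.5748, 0.1769, 0.0406]
tool_rot: [-179.8, 0.2, 62.4]
force: [-0.4, 0.2, -0.0]
grip_width: 0.0868
```

Run:
```python
from cell import env
from h import *
o=env.get_obs();print(o["tool_pos"],o["force"],rel(o,[.576,.178,.018],[180,0,62.3]))
a=env.read_camera("side")["pixels"];b=env.read_camera("scene")["pixels"]
crop(a,160,90,180,150,2.2,"/tmp/1.png");crop(b,260,110,180,150,2.2,"/tmp/2.png")
cv2.imwrite("pics/e1.png",np.hstack([cv2.imread("/tmp/1.png"),cv2.imread("/tmp/2.png")]))
```

```text
[0.57479873 0.17685216 0.04059193] [-0.41095613  0.17291333 -0.00403031] (array([0.0016, 0.0006, 0.0226]), array([-0.0032,  0.0027,  0.002 ]))
```

View pics/e1.png

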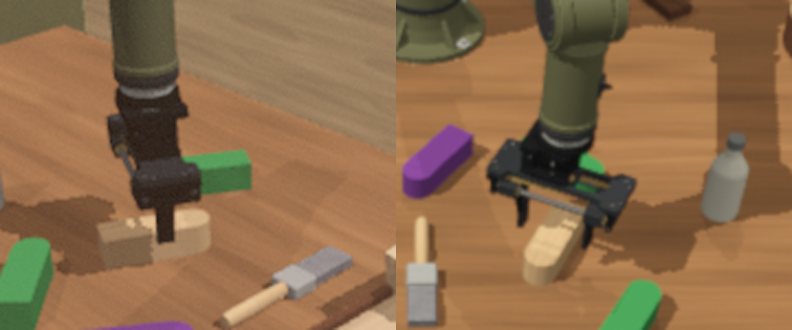

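The fingers straddle the pale block on both sides at its middle. I'll go down and grip.

Request:
send_rows:
  steps:
    - [[0.001, 0, 0.015], [0, 0, 0], 0.087]
    - [[0.001, 0, 0.023], [0, 0, 0], 0.087]
    - [[0.001, 0, 0.023], [0, 0, 0], 0.087]
    - [[0.001, 0, 0.023], [0, 0, 0], 0.04]
    - [[0.001, 0, 0.023], [0, 0, 0], 0.03]
  grip_force: 25

```text
time_s: 3.37
tool_pos: [0.5785, 0.1772, 0.0206]
tool_rot: [179.9, -0.1, 62.3]
force: [0.1, 0.3, -0.4]
grip_width: 0.08
```

Request:
send_rows:
  steps:
    - [[0, 0, 0], [0, 0, 0], 0.03]
    - [[0, 0, 0], [0, 0, 0], 0.03]
    - [[0, 0, 0], [0, 0, 0], 0.03]
    - [[0, 0, 0], [0, 0, 0], 0.03]
    - [[0, 0, 0], [0, 0, 0], 0.03]

```text
time_s: 3.78
tool_pos: [0.5779, 0.1769, 0.0197]
tool_rot: [180.0, 0.0, 62.3]
force: [-0.5, 0.1, 1.7]
grip_width: 0.0484
```

Request:
send_rows:
  steps:
    - [[0, 0, 0], [0, 0, 0], 0.03]
    - [[0, 0, 0], [0, 0, 0], 0.03]
    - [[0, 0, -0.01], [0, 0, 0], 0.03]
    - [[0, 0, -0.03], [0, 0, 0], 0.03]
    - [[0, 0, -0.05], [0, 0, 0], 0.03]

```text
time_s: 4.2
tool_pos: [0.5769, 0.1768, 0.0694]
tool_rot: [-179.9, 0.1, 62.3]
force: [0.7, -1.0, -1.8]
grip_width: 0.0458
```

Request:
send_rows:
  steps:
    - [[0, 0, -0.03], [0, 0, 0], 0.03]
    - [[0, 0, -0.06], [0, 0, 0], 0.03]
    - [[0, 0, -0.09], [0, 0, 0], 0.03]
    - [[0, 0, -0.12], [0, 0, 0], 0.03]
    - [[0, 0, -0.12], [0, 0, 0], 0.03]

```text
time_s: 4.62
tool_pos: [0.5814, 0.1782, 0.1972]
tool_rot: [179.6, -0.5, 62.3]
force: [1.9, -0.2, -0.8]
grip_width: 0.0457
```

Run:
```python
from cell import env
from h import *
o=env.get_obs();print(o["tool_pos"],o["tool_rot"],o["force"],o["grip_width"])
a=env.read_camera("side")["pixels"];b=env.read_camera("scene")["pixels"]
crop(a,160,50,180,150,2.2,"/tmp/1.png");crop(b,260,80,180,150,2.2,"/tmp/2.png")
cv2.imwrite("pics/f1.png",np.hstack([cv2.imread("/tmp/1.png"),cv2.imread("/tmp/2.png")]))
th=np.radians(-9.56)
```

```text
[0.58141684 0.1781658  0.19724047] [179.57897328  -0.53304154  62.29382612] [ 1.9108363  -0.19142906 -0.80908945] 0.04573334505059926
```

View pics/f1.png

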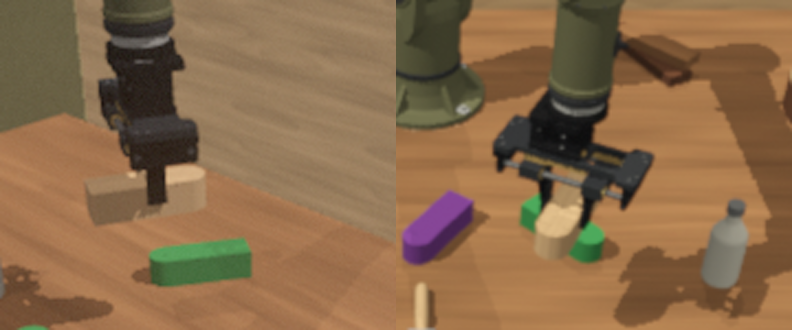

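Run:
```python
from cell import env
from h import *
o=env.get_obs();print(o["tool_pos"],rel(o,[.705,-.178,.25],[180,0,80.44]))
```

```text
[0.5785554 0.1773363 0.1911896] (array([-0.2557,  0.2772, -0.059 ]), array([ 0.0021, -0.0023, -0.3166]))
```

Request:
send_rows:
  steps:
    - [[-0.022, 0.024, -0.02], [0, 0, -0.03], 0.03]
    - [[-0.046, 0.05, -0.04], [0, 0, -0.06], 0.03]
    - [[-0.072, 0.078, -0.059], [0, 0, -0.1], 0.03]
    - [[-0.098, 0.106, -0.059], [0, 0, -0.14], 0.03]
    - [[-0.124, 0.134, -0.059], [0, 0, -0.18], 0.03]

```text
time_s: 5.13
tool_pos: [0.6391, 0.0034, 0.2483]
tool_rot: [-180.0, 0.0, 72.8]
force: [0.5, 0.2, -2.1]
grip_width: 0.0462
```

Run:
```python
from cell import env
from h import *
o=env.get_obs();print(o["tool_pos"],rel(o,[.705,-.178,.25],[180,0,80.44]))
```

```text
[0.63905348 0.0034095  0.24825845] (array([-0.1537,  0.1167, -0.0018]), array([-0.0002,  0.    , -0.134 ]))
```

Request:
send_rows:
  steps:
    - [[-0.03, 0.023, 0], [0, 0, -0.03], 0.03]
    - [[-0.06, 0.046, 0], [0, 0, -0.06], 0.03]
    - [[-0.09, 0.068, 0], [0, 0, -0.09], 0.03]
    - [[-0.12, 0.091, 0], [0, 0, -0.12], 0.03]
    - [[-0.153, 0.117, 0], [0, 0, -0.134], 0.03]

```text
time_s: 5.55
tool_pos: [0.7042, -0.1759, 0.246]
tool_rot: [-179.8, -0.1, 80.4]
force: [1.1, 1.5, -0.7]
grip_width: 0.0456
```

Request:
send_rows:
  steps:
    - [[0, 0, 0], [0, 0, 0], 0.03]
    - [[0, 0, 0], [0, 0, 0], 0.03]
    - [[0, 0, 0], [0, 0, 0], 0.03]
    - [[0, 0, 0], [0, 0, 0], 0.03]
    - [[0, 0, 0], [0, 0, 0], 0.03]

```text
time_s: 5.97
tool_pos: [0.7047, -0.1732, 0.2481]
tool_rot: [-180.0, -0.1, 80.5]
force: [0.2, -0.4, -1.6]
grip_width: 0.0459
```

Run:
```python
from cell import env
from h import *
import pickle
from fit import rampP
o=env.get_obs();print(o["time_s"],o["tool_pos"],o["tool_rot"],o["force"])
c=env.read_camera("wrist");pickle.dump(c,open("w2.pkl","wb"))
im=c["pixels"][:,:,::-1].copy(); cv2.imwrite("pics/g1.png",im)
C=cam(c); q=[.45875,-.13683,.014,-.1668]
for L,col in(([(0,-.042,0),(0,.042,0),(.195,.042,0),(.195,-.042,0),(0,-.042,0)],(0,0,255)),([(0,-.03,.012),(.195,-.03,.012)],(0,255,0)),([(0,.03,.012),(.195,.03,.012)],(0,255,0))):
    cv2.polylines(im,[np.round(proj(C,rampP(q,L))).astype(np.int32)],False,col,1)
cv2.imwrite("pics/g1o.png",im)
```

```text
5.9667 [ 0.70472771 -0.17317552  0.24812379] [-1.79952463e+02 -8.24865797e-02  8.04564299e+01] [ 0.17238611 -0.37985072 -1.63199644]
```

View pics/g1o.png

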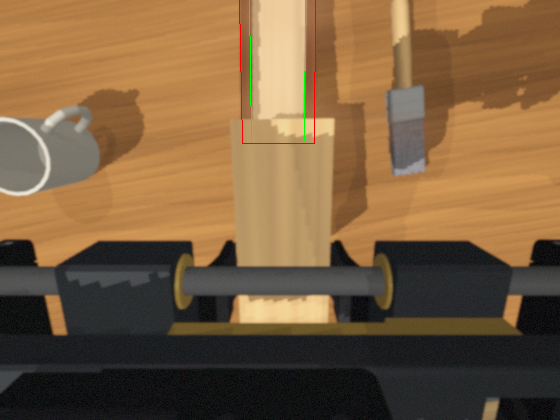

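View pics/g1.png

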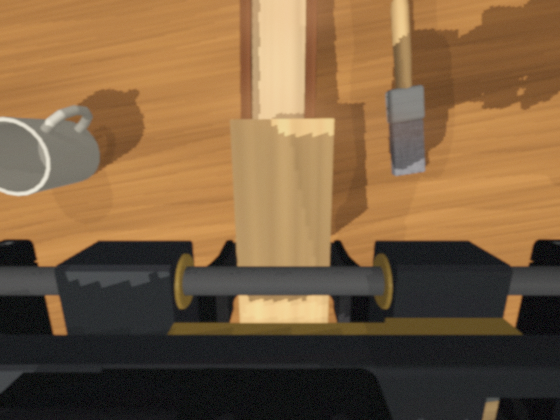

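Run:
```python
import cv2
im=cv2.imread("pics/g1o.png");cv2.imwrite("pics/g2.png",cv2.resize(im[0:160,210:360],None,fx=3.6,fy=3.6,interpolation=cv2.INTER_CUBIC))
```

```text
(no output)
```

View pics/g2.png

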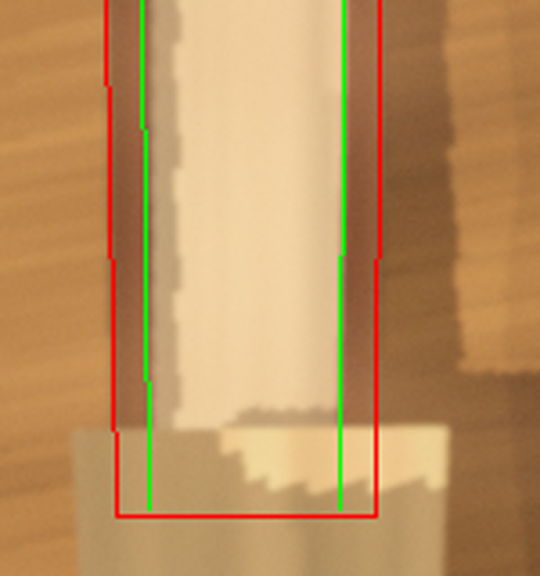

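Run:
```python
from cell import env
from h import *
import pickle
from fit import *
c=cam(pickle.load(open("w2.pkl","rb"))); C["w"]=c
q=[.45875,-.13683,.014,-.1668]
print(proj(c,rampP(q,[(.195,-.042,h),(.195,.042,h)])))
import fit
oo=fit.o
fit.o=lambda p,n: p if n=="w" else oo(p,n)
ob=ro+[("w",(.195,-.042,h),(230,118.5)),("w",(.195,.042,h),(335.5,118.5))]
# lateral: inner rails at row 0 , 100
q,r=fit.fit(rampP,ob,q); print(q,np.degrees(q[3]),np.round(r,1).tolist())
# target for block centre: deck x=.095, y=0
# block: tcp in block frame: +2mm along x, height ~.0197 above underside (=-0.0003 from centre)
yaw=q[3]
for z0 in (.04,.004,0,-.002):
    P=rampP([q[0],q[1],.0135,yaw],[(.097,0,.0197+z0)])[0]; print(z0,P)
M=R.from_euler('z',yaw)*R.from_euler('y',-8,degrees=True)*R.from_matrix(np.array([[0,1,0],[1,0,0],[0,0,-1.]]))
print(M.as_euler('xyz',degrees=True), R.from_euler('xyz',[180,0,80.44],degrees=True).as_matrix()@[1,0,0])
```

```text
[[234.52535782 136.40479748]
 [319.21699539 136.36320379]]
[ 0.45462949 -0.137486    0.01229651 -0.16598597] -9.510295392446208 [[-0.8, -1.4], [-1.6, 0.2], [-0.9, -1.2], [-0.5, -0.5], [-2.3, -0.3], [-0.9, 0.1], [-0.8, -0.5], [-1.5, 0.0], [-1.0, -0.9], [0.8, -0.3], [-1.2, 1.3], [-1.8, 1.8], [3.4, 13.8], [-17.6, 13.7]]
0.04 [ 0.54117085 -0.15198405  0.08611879]
0.004 [ 0.54611222 -0.15281186  0.05046914]
0 [ 0.54666126 -0.15290384  0.04650807]
-0.002 [ 0.54693579 -0.15294983  0.04452754]
[1.72000000e+02 1.27222187e-14 8.04897046e+01] [0.16608035 0.98611222 0.        ]
```

Run:
```python
from cell import env
from h import *
import pickle
from fit import *
c=cam(pickle.load(open("w2.pkl","rb")))
o=env.get_obs()
Rt=R.from_euler('xyz',o["tool_rot"],degrees=True)
# block frame from tool: bx=tool y, by=tool x, bz=-tool z ; centre = tcp -2mm*bx
for L in[(.023,-.072,-.0203),(-.023,-.072,-.0203),]:
    print(proj(c,o["tool_pos"]+Rt.apply(L)))
for x in(.23,):
  for hh in (.12,.04):
    P=rampP([.45875,-.1368,.0135,-.1668],[(.097,0.0003,.0197+hh)])[0];print(P,rel(o,P,[172,0,80.44]))
```

```text
[[332.55587225 122.23336167]]
[[228.97599991 122.28643935]]
[ 0.53435002 -0.14922412  0.16534024] (array([-0.0045, -0.1721,  0.0832]), array([-1.398e-01, -1.200e-03,  1.000e-04]))
[ 0.54532934 -0.15107265  0.08611879] (array([-0.0046, -0.161 ,  0.1624]), array([-1.398e-01, -1.200e-03,  1.000e-04]))
```

Request:
send_rows:
  steps:
    - [[-0.001, -0.035, 0.0], [-0.02, 0, 0], 0.03]
    - [[-0.002, -0.07, 0.0], [-0.05, 0, 0], 0.03]
    - [[-0.003, -0.105, 0.02], [-0.08, 0, 0], 0.03]
    - [[-0.0045, -0.14, 0.04], [-0.11, 0, 0], 0.03]
    - [[-0.0055, -0.172, 0.06], [-0.14, 0, 0], 0.03]

```text
time_s: 6.43
tool_pos: [0.5324, -0.1508, 0.1882]
tool_rot: [171.8, -0.0, 80.4]
force: [-0.7, -0.9, -2.0]
grip_width: 0.0458
```

Request:
send_rows:
  steps:
    - [[0, 0, 0.02], [0, 0, 0], 0.03]
    - [[0, 0, 0.02], [0, 0, 0], 0.03]
    - [[0, 0, 0.02], [0, 0, 0], 0.03]
    - [[0, 0, 0.02], [0, 0, 0], 0.03]
    - [[0, 0, 0.02], [0, 0, 0], 0.03]

```text
time_s: 6.85
tool_pos: [0.5397, -0.1529, 0.1711]
tool_rot: [171.7, 0.0, 80.3]
force: [1.0, 0.5, -2.4]
grip_width: 0.0459
```

Run:
```python
from cell import env
from h import *
import pickle
from fit import *
o=env.get_obs();print(o["tool_pos"],o["tool_rot"],o["force"])
for hh in (.04,.01,0):
    P=rampP([.45875,-.1368,.0135,-.1668],[(.097,-0.0005,.0197+hh)])[0];print(P,rel(o,P,[172,0,80.44]))
a=env.read_camera("side")["pixels"];b=env.read_camera("scene")["pixels"]
crop(a,230,90,180,190,2.2,"/tmp/1.png");crop(b,150,80,180,190,2.2,"/tmp/2.png")
cv2.imwrite("pics/i1.png",np.hstack([cv2.imread("/tmp/1.png"),cv2.imread("/tmp/2.png")]))
```

```text
[ 0.5396634  -0.15285626  0.17111496] [1.71747036e+02 3.88295245e-02 8.03360122e+01] [ 0.95692175  0.45801802 -2.37558125]
[ 0.54519652 -0.15186155  0.08611879] (array([ 0.002 , -0.007 ,  0.0849]), array([ 0.0044,  0.0009, -0.0017]))
[ 0.54931376 -0.15255474  0.05641075] (array([ 0.002 , -0.0071,  0.1149]), array([ 0.0044,  0.0009, -0.0017]))
[ 0.55068618 -0.15278581  0.04650807] (array([ 0.002 , -0.0071,  0.1249]), array([ 0.0044,  0.0009, -0.0017]))
```

View pics/i1.png

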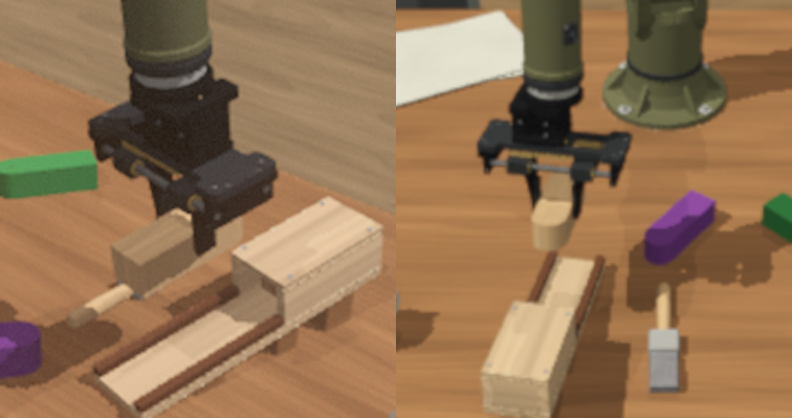

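Request:
send_rows:
  steps:
    - [[0.001, -0.004, 0.025], [0, 0, 0], 0.03]
    - [[0.002, -0.007, 0.05], [0, 0, 0], 0.03]
    - [[0.002, -0.007, 0.075], [0, 0, 0], 0.03]
    - [[0.002, -0.007, 0.09], [0, 0, 0], 0.03]
    - [[0.002, -0.007, 0.09], [0, 0, 0], 0.03]

```text
time_s: 7.37
tool_pos: [0.5413, -0.1512, 0.0754]
tool_rot: [172.3, 0.1, 80.3]
force: [-0.5, 0.2, -2.5]
grip_width: 0.0458
```

Request:
send_rows:
  steps:
    - [[0, 0, 0], [0, 0, 0], 0.03]
    - [[0, 0, 0], [0, 0, 0], 0.03]
    - [[0, 0, 0], [0, 0, 0], 0.03]
    - [[0, 0, 0], [0, 0, 0], 0.03]
    - [[0, 0, 0], [0, 0, 0], 0.03]

```text
time_s: 7.78
tool_pos: [0.5436, -0.1517, 0.0799]
tool_rot: [171.9, -0.0, 80.3]
force: [-0.2, -0.3, -2.1]
grip_width: 0.0456
```

```bash
cat > chk.py <<'E'
import sys
from cell import env
from h import *
from fit import *
o=env.get_obs();print(o["time_s"],o["tool_pos"],o["tool_rot"],o["force"],o["grip_width"])
for hh in (.02,.005,0):
    P=rampP([.45875,-.1368,.0135,-.1668],[(.097,-0.0005,.0197+hh)])[0];print(hh,rel(o,P,[172,0,80.44]))
a=env.read_camera("side")["pixels"];b=env.read_camera("scene")["pixels"]
crop(a,250,140,160,150,2.5,"/tmp/1.png");crop(b,160,120,160,150,2.5,"/tmp/2.png")
cv2.imwrite(sys.argv[1],np.hstack([cv2.imread("/tmp/1.png"),cv2.imread("/tmp/2.png")]))
E
python3 chk.py pics/j1.png
```

```text
7.7833 [ 0.54360338 -0.15170911  0.07985568] [ 1.71863778e+02 -2.10386588e-02  8.02874942e+01] [-0.24841094 -0.28420282 -2.09097413] 0.045633720273790576
0.02 (array([0.0001, 0.0024, 0.014 ]), array([ 0.0024,  0.    , -0.0027]))
0.005 (array([0.0001, 0.0024, 0.029 ]), array([ 0.0024,  0.    , -0.0027]))
0 (array([0.0001, 0.0024, 0.034 ]), array([ 0.0024,  0.    , -0.0027]))
```

View pics/j1.png

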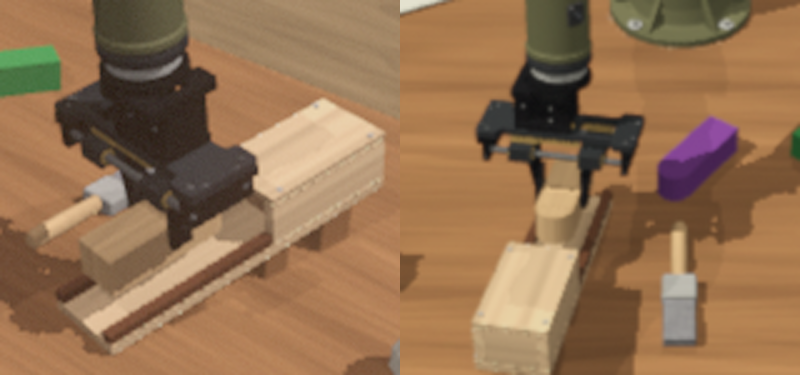

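Request:
send_rows:
  steps:
    - [[0, 0.002, 0.01], [0, 0, 0], 0.03]
    - [[0, 0.002, 0.018], [0, 0, 0], 0.03]
    - [[0, 0.002, 0.024], [0, 0, 0], 0.03]
    - [[0, 0.002, 0.024], [0, 0, 0], 0.03]
    - [[0, 0.002, 0.024], [0, 0, 0], 0.03]

```text
time_s: 8.3
tool_pos: [0.5474, -0.1524, 0.0541]
tool_rot: [172.1, 0.0, 80.3]
force: [0.6, 0.3, -1.6]
grip_width: 0.0455
```

Request:
send_rows:
  steps:
    - [[0, 0, 0.001], [0, 0, 0], 0.03]
    - [[0, 0, 0.002], [0, 0, 0], 0.03]
    - [[0, 0, 0.003], [0, 0, 0], 0.03]
    - [[0, 0, 0.004], [0, 0, 0], 0.03]
    - [[0, 0, 0.004], [0, 0, 0], 0.03]

```text
time_s: 8.72
tool_pos: [0.5487, -0.1525, 0.0512]
tool_rot: [172.0, -0.0, 80.3]
force: [0.8, 0.2, -3.0]
grip_width: 0.0458
```

```bash
python3 chk.py pics/k1.png
```

```text
8.7167 [ 0.54866405 -0.1525312   0.05116191] [ 1.71976668e+02 -5.85977460e-03  8.02913313e+01] [ 0.79589687  0.18631656 -3.00671681] 0.045782710249051665
0.02 (array([ 0.0001,  0.0014, -0.0151]), array([ 0.0004,  0.0003, -0.0026]))
0.005 (array([ 0.0001,  0.0014, -0.0001]), array([ 0.0004,  0.0003, -0.0026]))
0 (array([0.0001, 0.0014, 0.0049]), array([ 0.0004,  0.0003, -0.0026]))
```

View pics/k1.png

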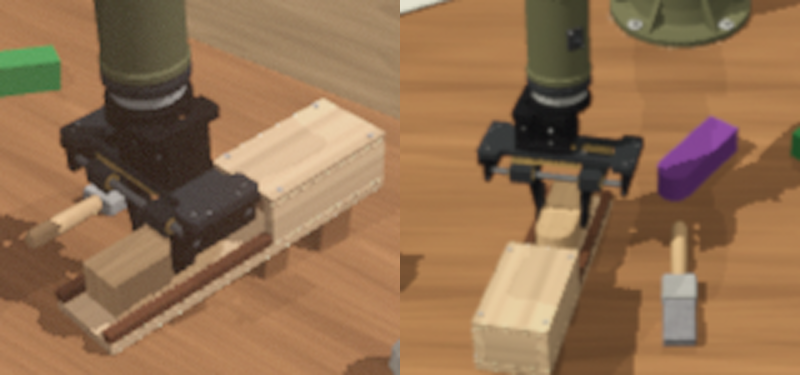

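Request:
send_rows:
  steps:
    - [[0, 0.001, 0.001], [0, 0, 0], 0.03]
    - [[0, 0.001, 0.002], [0, 0, 0], 0.03]
    - [[0, 0.001, 0.003], [0, 0, 0], 0.03]
    - [[0, 0.001, 0.004], [0, 0, 0], 0.03]
    - [[0, 0.001, 0.004], [0, 0, 0], 0.03]

```text
time_s: 9.23
tool_pos: [0.55, -0.1528, 0.0471]
tool_rot: [172.0, -0.0, 80.3]
force: [0.7, 0.4, -1.6]
grip_width: 0.0461
```

Request:
send_rows:
  steps:
    - [[0, 0, 0.0005], [0, 0, 0], 0.03]
    - [[0, 0, 0.001], [0, 0, 0], 0.03]
    - [[0, 0, 0.001], [0, 0, 0], 0.03]
    - [[0, 0, 0.001], [0, 0, 0], 0.03]
    - [[0, 0, 0.001], [0, 0, 0], 0.03]

```text
time_s: 9.65
tool_pos: [0.5503, -0.1529, 0.0467]
tool_rot: [172.0, -0.0, 80.3]
force: [-2.4, -0.1, 2.4]
grip_width: 0.0461
```

Fz went from -2 to +2.4, so the block is touching the deck at the expected height. I'll let go.

Request:
send_rows:
  steps:
    - [[0, 0, 0], [0, 0, 0], 0.05]
    - [[0, 0, 0], [0, 0, 0], 0.06]
    - [[0, 0, 0], [0, 0, 0], 0.07]
    - [[0, 0, 0], [0, 0, 0], 0.08]
    - [[0, 0, 0], [0, 0, 0], 0.08]

```text
time_s: 10.07
tool_pos: [0.5505, -0.1529, 0.0464]
tool_rot: [172.0, -0.0, 80.3]
force: [-0.2, 0.2, 0.1]
grip_width: 0.0687
```

Request:
send_rows:
  steps:
    - [[0, 0, 0], [0, 0, 0], 0.08]
    - [[0, 0, -0.01], [0, 0, 0], 0.08]
    - [[0, 0, -0.03], [0, 0, 0], 0.08]
    - [[0, 0, -0.06], [0, 0, 0], 0.08]
    - [[0, 0, -0.09], [0, 0, 0], 0.08]

```text
time_s: 10.48
tool_pos: [0.537, -0.1508, 0.1364]
tool_rot: [172.1, 0.0, 80.3]
force: [0.6, -0.0, -0.4]
grip_width: 0.0795
```

```bash
python3 chk.py pics/l1.png
```

```text
10.4833 [ 0.53702973 -0.15081214  0.13642462] [1.72065988e+02 2.57947465e-02 8.02671558e+01] [ 0.56945978 -0.00552105 -0.40036905] 0.07948627250240456
0.02 (array([0.0004, 0.0012, 0.071 ]), array([-0.0012,  0.0009, -0.0029]))
0.005 (array([0.0004, 0.0012, 0.086 ]), array([-0.0012,  0.0009, -0.0029]))
0 (array([0.0004, 0.0013, 0.091 ]), array([-0.0012,  0.0009, -0.0029]))
```

View pics/l1.png

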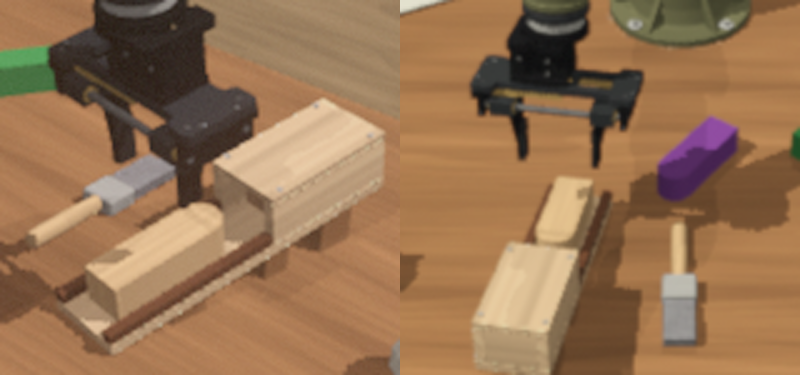

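Request:
send_rows:
  steps:
    - [[0, -0.03, 0], [0, 0, 0], 0.04]
    - [[0, -0.06, 0], [0, 0, 0], 0.0]
    - [[0, -0.09, 0], [0, 0, 0], 0.0]
    - [[0, -0.11, 0], [0, 0, 0], 0.0]
    - [[0, -0.11, 0], [0, 0, 0], 0.0]

```text
time_s: 11.0
tool_pos: [0.4262, -0.1315, 0.1187]
tool_rot: [172.2, -0.1, 80.3]
force: [1.1, -0.4, -0.9]
grip_width: 0.0545
```

Request:
send_rows:
  steps:
    - [[0, 0, 0], [0, 0, 0], 0.0]
    - [[0, 0, 0], [0, 0, 0], 0.0]
    - [[0, 0, 0], [0, 0, 0], 0.0]
    - [[0, 0, 0], [0, 0, 0], 0.0]
    - [[0, 0, 0], [0, 0, 0], 0.0]

```text
time_s: 11.42
tool_pos: [0.4312, -0.1326, 0.1202]
tool_rot: [172.0, 0.0, 80.3]
force: [-0.4, -1.0, -0.7]
grip_width: 0.0217
```

```bash
cat > chk2.py <<'E'
import sys
from cell import env
from h import *
from fit import *
o=env.get_obs();print(o["time_s"],o["tool_pos"],o["tool_rot"],o["force"],o["grip_width"])
Q=[.45875,-.1368,.0135,-.1668]
M=R.from_euler('z',Q[3])*R.from_euler('y',-8,degrees=True)
print("deck",np.round(M.inv().apply(o["tool_pos"]-np.array(Q[:3])),4),"F deck",np.round(M.inv().apply(o["force"]),2))
print(rel(o,rampP(Q,[(-.014,-.0003,.014)])[0],[172,0,80.44]))
if len(sys.argv)>1:
    a=env.read_camera("side")["pixels"];b=env.read_camera("scene")["pixels"]
    crop(a,250,140,160,150,2.5,"/tmp/1.png");crop(b,160,120,160,150,2.5,"/tmp/2.png")
    cv2.imwrite(sys.argv[1],np.hstack([cv2.imread("/tmp/1.png"),cv2.imread("/tmp/2.png")]))
E
python3 chk2.py pics/m1.png
```

```text
11.4167 [ 0.43119258 -0.13255167  0.12023161] [1.71979939e+02 2.71991210e-02 8.02897110e+01] [-0.37890317 -0.95139513 -0.7297268 ] 0.021677620782614846
deck [-0.0128 -0.0004  0.1096] F deck [-0.32 -1.   -0.69]
(array([ 0.0002, -0.0013,  0.0956]), array([ 0.0003,  0.0008, -0.0025]))
```

View pics/m1.png

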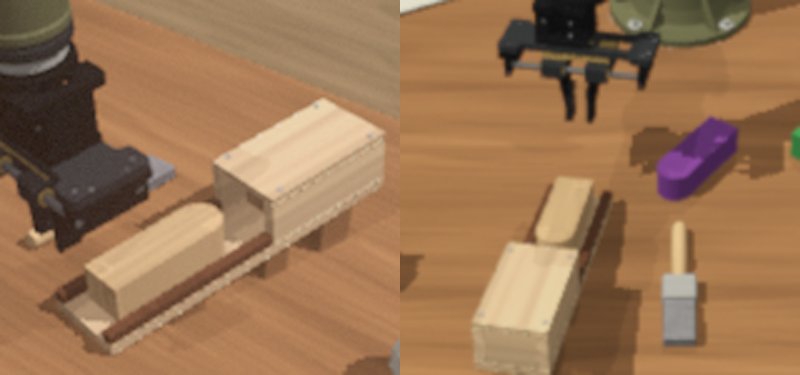

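Request:
send_rows:
  steps:
    - [[0, -0.002, 0.02], [0, 0, 0], 0.0]
    - [[0, -0.002, 0.045], [0, 0, 0], 0.0]
    - [[0, -0.002, 0.07], [0, 0, 0], 0.0]
    - [[0, -0.002, 0.085], [0, 0, 0], 0.0]
    - [[0, -0.002, 0.09], [0, 0, 0], 0.0]

```text
time_s: 11.93
tool_pos: [0.4393, -0.1339, 0.0282]
tool_rot: [172.2, 0.0, 80.3]
force: [-0.5, 0.3, -0.2]
grip_width: 0.0004
```

Request:
send_rows:
  steps:
    - [[0, 0, 0.002], [0, 0, 0], 0.0]
    - [[0, 0, 0.004], [0, 0, 0], 0.0]
    - [[0, 0, 0.004], [0, 0, 0], 0.0]
    - [[0, 0, 0.004], [0, 0, 0], 0.0]
    - [[0, 0, 0.004], [0, 0, 0], 0.0]

```text
time_s: 12.35
tool_pos: [0.4423, -0.1343, 0.0278]
tool_rot: [171.9, -0.0, 80.3]
force: [-0.2, -1.0, 1.2]
grip_width: 0.0005
```

```bash
python3 chk2.py pics/n1.png
```

```text
12.35 [ 0.44233519 -0.13433057  0.02775094] [ 1.71869856e+02 -2.41614449e-02  8.02883363e+01] [-0.22825258 -0.97774037  1.1789045 ] 0.0004597354617939482
deck [-0.0145 -0.0003  0.0164] F deck [ 0.1  -1.    1.18]
(array([-0.    ,  0.0004,  0.0024]), array([ 0.0023, -0.    , -0.0027]))
```

View pics/n1.png

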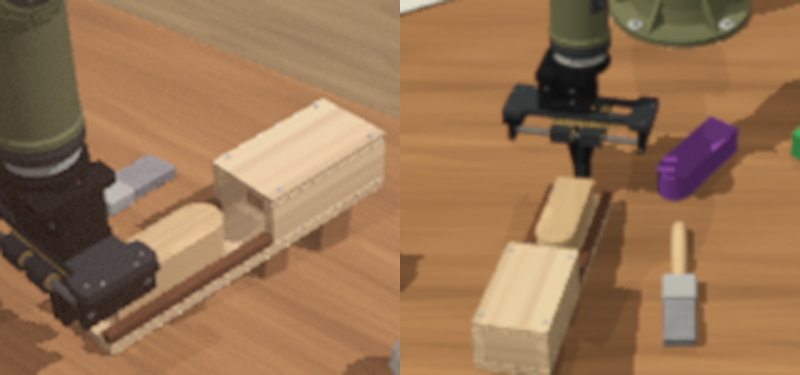

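Request:
send_rows:
  steps:
    - [[0, 0.004, 0], [0, 0, 0], 0.0]
    - [[0, 0.008, 0], [0, 0, 0], 0.0]
    - [[0, 0.012, 0], [0, 0, 0], 0.0]
    - [[0, 0.015, 0], [0, 0, 0], 0.0]
    - [[0, 0.018, 0], [0, 0, 0], 0.0]

```text
time_s: 12.87
tool_pos: [0.4597, -0.1374, 0.0294]
tool_rot: [172.0, 0.0, 80.3]
force: [0.2, -0.2, 0.4]
grip_width: 0.0005
```

Request:
send_rows:
  steps:
    - [[0, 0.002, 0], [0, 0, 0], 0.0]
    - [[0, 0.004, 0], [0, 0, 0], 0.0]
    - [[0, 0.006, 0], [0, 0, 0], 0.0]
    - [[0, 0.008, 0], [0, 0, 0], 0.0]
    - [[0, 0.01, 0], [0, 0, 0], 0.0]

```text
time_s: 13.28
tool_pos: [0.4685, -0.1388, 0.0305]
tool_rot: [172.0, -0.0, 80.3]
force: [-1.2, -0.4, 0.9]
grip_width: 0.0006
```

Request:
send_rows:
  steps:
    - [[0, 0.002, 0], [0, 0, 0], 0.0]
    - [[0, 0.004, 0], [0, 0, 0], 0.0]
    - [[0, 0.006, 0], [0, 0, 0], 0.0]
    - [[0, 0.008, 0], [0, 0, 0], 0.0]
    - [[0, 0.01, 0], [0, 0, 0], 0.0]

```text
time_s: 13.7
tool_pos: [0.4788, -0.1406, 0.032]
tool_rot: [172.0, -0.0, 80.3]
force: [-0.9, 0.1, -1.0]
grip_width: 0.0003
```

```bash
python3 chk2.py pics/p1.png
```

```text
13.7 [ 0.47877393 -0.14061478  0.03203334] [ 1.71984861e+02 -1.25683788e-03  8.02882051e+01] [-0.87165923  0.10948289 -0.98098911] 0.00027104146561131477
deck [ 0.0228 -0.0004  0.0155] F deck [-1.01 -0.04 -0.85]
(array([ 0.    , -0.0368,  0.0015]), array([ 0.0003,  0.0003, -0.0026]))
```

View pics/p1.png

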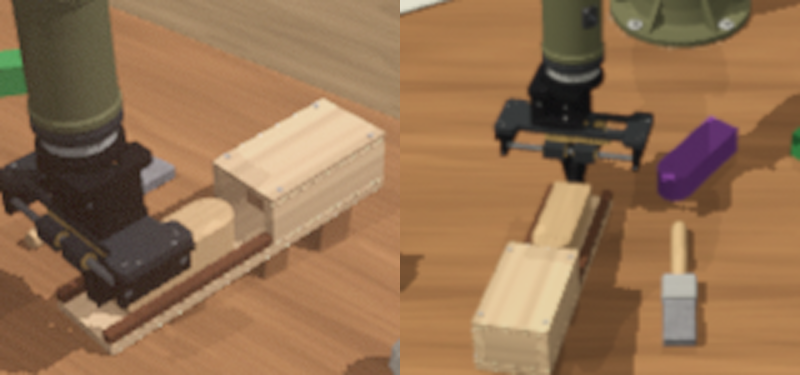

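Request:
send_rows:
  steps:
    - [[0, 0.002, 0], [0, 0, 0], 0.0]
    - [[0, 0.004, 0], [0, 0, 0], 0.0]
    - [[0, 0.006, 0], [0, 0, 0], 0.0]
    - [[0, 0.008, 0], [0, 0, 0], 0.0]
    - [[0, 0.01, 0], [0, 0, 0], 0.0]

```text
time_s: 14.22
tool_pos: [0.4886, -0.1423, 0.0335]
tool_rot: [172.0, -0.0, 80.3]
force: [-0.5, 0.3, -0.2]
grip_width: 0.0006
```

Request:
send_rows:
  steps:
    - [[0, 0.002, 0], [0, 0, 0], 0.0]
    - [[0, 0.004, 0], [0, 0, 0], 0.0]
    - [[0, 0.006, 0], [0, 0, 0], 0.0]
    - [[0, 0.008, 0], [0, 0, 0], 0.0]
    - [[0, 0.01, 0], [0, 0, 0], 0.0]

```text
time_s: 14.63
tool_pos: [0.4984, -0.1439, 0.0349]
tool_rot: [172.0, -0.0, 80.3]
force: [-1.7, 1.0, -0.4]
grip_width: 0.0006
```

Request:
send_rows:
  steps:
    - [[0, 0.002, 0], [0, 0, 0], 0.0]
    - [[0, 0.004, 0], [0, 0, 0], 0.0]
    - [[0, 0.006, 0], [0, 0, 0], 0.0]
    - [[0, 0.008, 0], [0, 0, 0], 0.0]
    - [[0, 0.008, 0], [0, 0, 0], 0.0]

```text
time_s: 15.05
tool_pos: [0.5067, -0.1454, 0.0362]
tool_rot: [171.9, 0.0, 80.3]
force: [-0.1, 0.1, 0.2]
grip_width: 0.0001
```

```bash
python3 chk2.py pics/q1.png
```

```text
15.05 [ 0.50668641 -0.14539185  0.03622996] [1.71923804e+02 4.84278294e-03 8.02905484e+01] [-0.1361267   0.12848508  0.16614272] 9.404713797267657e-05
deck [ 0.0514 -0.0005  0.0157] F deck [-0.13  0.1   0.19]
(array([ 0.    , -0.0654,  0.0016]), array([ 0.0013,  0.0004, -0.0026]))
```

View pics/q1.png

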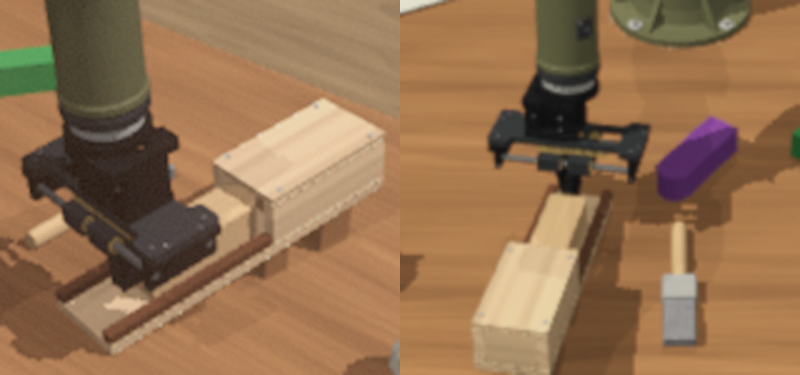

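The block is going straight, and its nose is just inside the hood. From here I'll push slowly, 3 mm per call.

Request:
send_rows:
  steps:
    - [[0, 0.0008, 0], [0, 0, 0], 0.0]
    - [[0, 0.0016, 0], [0, 0, 0], 0.0]
    - [[0, 0.0024, 0], [0, 0, 0], 0.0]
    - [[0, 0.0032, 0], [0, 0, 0], 0.0]
    - [[0, 0.004, 0], [0, 0, 0], 0.0]

```text
time_s: 15.57
tool_pos: [0.5098, -0.1459, 0.0365]
tool_rot: [172.0, -0.0, 80.3]
force: [-1.0, 0.4, 0.4]
grip_width: 0.0005
```

Request:
send_rows:
  steps:
    - [[0, 0.0008, 0], [0, 0, 0], 0.0]
    - [[0, 0.0016, 0], [0, 0, 0], 0.0]
    - [[0, 0.0024, 0], [0, 0, 0], 0.0]
    - [[0, 0.0032, 0], [0, 0, 0], 0.0]
    - [[0, 0.004, 0], [0, 0, 0], 0.0]

```text
time_s: 15.98
tool_pos: [0.5139, -0.1466, 0.0371]
tool_rot: [172.0, -0.0, 80.3]
force: [-0.8, 0.6, 0.3]
grip_width: 0.0002
```

Request:
send_rows:
  steps:
    - [[0, 0.0006, 0], [0, 0, 0], 0.0]
    - [[0, 0.0012, 0], [0, 0, 0], 0.0]
    - [[0, 0.0018, 0], [0, 0, 0], 0.0]
    - [[0, 0.0024, 0], [0, 0, 0], 0.0]
    - [[0, 0.003, 0], [0, 0, 0], 0.0]

```text
time_s: 16.4
tool_pos: [0.5168, -0.1471, 0.0375]
tool_rot: [172.0, -0.0, 80.3]
force: [-0.9, 0.1, -1.2]
grip_width: 0.0004
```

Request:
send_rows:
  steps:
    - [[0, 0.0008, 0], [0, 0, 0], 0.0]
    - [[0, 0.0016, 0], [0, 0, 0], 0.0]
    - [[0, 0.0024, 0], [0, 0, 0], 0.0]
    - [[0, 0.0032, 0], [0, 0, 0], 0.0]
    - [[0, 0.004, 0], [0, 0, 0], 0.0]

```text
time_s: 16.82
tool_pos: [0.5207, -0.1478, 0.0381]
tool_rot: [172.0, -0.0, 80.3]
force: [-0.5, 0.5, -1.2]
grip_width: 0.0005
```

Request:
send_rows:
  steps:
    - [[0, 0.0008, 0], [0, 0, 0], 0.0]
    - [[0, 0.0016, 0], [0, 0, 0], 0.0]
    - [[0, 0.0024, 0], [0, 0, 0], 0.0]
    - [[0, 0.0032, 0], [0, 0, 0], 0.0]
    - [[0, 0.004, 0], [0, 0, 0], 0.0]

```text
time_s: 17.23
tool_pos: [0.5245, -0.1484, 0.0386]
tool_rot: [172.0, -0.0, 80.3]
force: [-1.2, -0.0, -0.6]
grip_width: 0.0002
```

Request:
send_rows:
  steps:
    - [[0, 0.0008, 0], [0, 0, 0], 0.0]
    - [[0, 0.0016, 0], [0, 0, 0], 0.0]
    - [[0, 0.0024, 0], [0, 0, 0], 0.0]
    - [[0, 0.0032, 0], [0, 0, 0], 0.0]
    - [[0, 0.004, 0], [0, 0, 0], 0.0]

```text
time_s: 17.65
tool_pos: [0.5285, -0.1491, 0.0392]
tool_rot: [172.0, -0.0, 80.3]
force: [-1.8, -0.8, -1.8]
grip_width: 0.0004
```

Request:
send_rows:
  steps:
    - [[0, 0.0008, 0], [0, 0, 0], 0.0]
    - [[0, 0.0016, 0], [0, 0, 0], 0.0]
    - [[0, 0.0024, 0], [0, 0, 0], 0.0]
    - [[0, 0.0032, 0], [0, 0, 0], 0.0]
    - [[0, 0.004, 0], [0, 0, 0], 0.0]

```text
time_s: 18.07
tool_pos: [0.5299, -0.1493, 0.039]
tool_rot: [172.3, -0.0, 80.3]
force: [-9.1, 1.2, 4.0]
grip_width: 0.0008
```

Request:
send_rows:
  steps:
    - [[0, 0, 0], [0, 0, 0], 0.0]
    - [[0, 0, 0], [0, 0, 0], 0.0]
    - [[0, 0, 0], [0, 0, 0], 0.0]
    - [[0, 0, 0], [0, 0, 0], 0.0]
    - [[0, 0, 0], [0, 0, 0], 0.0]

```text
time_s: 18.48
tool_pos: [0.5299, -0.1493, 0.0389]
tool_rot: [172.3, -0.0, 80.3]
force: [-7.1, 0.9, 3.1]
grip_width: 0.0003
```

```bash
python3 chk2.py pics/r1.png
```

```text
18.4833 [ 0.52987491 -0.14934106  0.03888803] [ 1.72277231e+02 -3.45773470e-02  8.02804493e+01] [-7.06562724  0.89300724  3.0995426 ] 0.00031268473958746704
deck [ 0.0751 -0.0006  0.0151] F deck [-6.62 -0.29  4.06]
(array([ 0.    , -0.089 ,  0.0015]), array([-0.0048, -0.0002, -0.0028]))
```

View pics/r1.png

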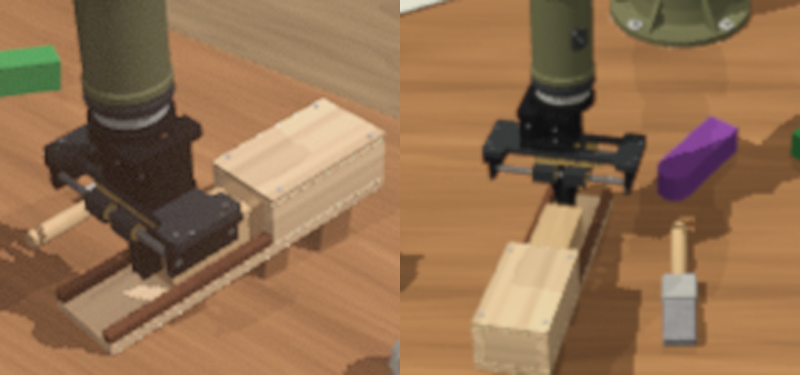

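Request:
send_rows:
  steps:
    - [[0, 0.0005, 0], [0, 0, 0], 0.0]
    - [[0, 0.001, 0], [0, 0, 0], 0.0]
    - [[0, 0.0015, 0], [0, 0, 0], 0.0]
    - [[0, 0.0015, 0], [0, 0, 0], 0.0]
    - [[0, 0.0015, 0], [0, 0, 0], 0.0]

```text
time_s: 19.0
tool_pos: [0.53, -0.1493, 0.0386]
tool_rot: [172.4, -0.1, 80.3]
force: [-11.2, 1.6, 5.0]
grip_width: 0.0005
```

The hard end is clear: 1.5 mm more command moved the tool 0.1 mm and raised the force from 7 to 11 N. I'll back off downhill, then go up.

Request:
send_rows:
  steps:
    - [[0, -0.002, 0], [0, 0, 0], 0.0]
    - [[0, -0.004, 0], [0, 0, 0], 0.0]
    - [[0, -0.008, 0], [0, 0, 0], 0.0]
    - [[0, -0.015, 0], [0, 0, 0], 0.0]
    - [[0, -0.025, 0], [0, 0, 0], 0.0]

```text
time_s: 19.42
tool_pos: [0.5101, -0.146, 0.0371]
tool_rot: [171.8, 0.0, 80.3]
force: [0.2, -0.3, -0.4]
grip_width: 0.0003
```

Request:
send_rows:
  steps:
    - [[0, -0.01, 0], [0, 0, 0], 0.0]
    - [[0, -0.01, -0.02], [0, 0, 0], 0.0]
    - [[0, -0.01, -0.05], [0, 0, 0], 0.0]
    - [[0, -0.01, -0.08], [0, 0, 0], 0.0]
    - [[0, -0.01, -0.12], [0, 0, 0], 0.0]

```text
time_s: 19.83
tool_pos: [0.4805, -0.141, 0.1532]
tool_rot: [172.2, 0.0, 80.3]
force: [1.2, -0.0, 0.6]
grip_width: 0.0001
```

Request:
send_rows:
  steps:
    - [[0, 0, -0.02], [0, 0, 0], 0.0]
    - [[0, 0, -0.04], [0, 0, 0], 0.0]
    - [[0, 0, -0.04], [0, 0, 0], 0.0]
    - [[0, 0, -0.04], [0, 0, 0], 0.0]
    - [[0, 0, -0.04], [0, 0, 0], 0.0]

```text
time_s: 20.25
tool_pos: [0.4767, -0.1402, 0.1926]
tool_rot: [172.0, -0.0, 80.3]
force: [0.1, -0.1, -0.4]
grip_width: 0.0008
```

```bash
python3 chk2.py pics/s1.png
python3 - <<'E'
from cell import env
from fit import *
Q=[.45875,-.1368,.0135,-.1668]
for n,(x,y) in dict(scene=(160,150),side=(270,150)).items():
    c=env.read_camera(n); im=cv2.resize(c["pixels"][y:y+120,x:x+140,::-1],None,fx=2.8,fy=2.8,interpolation=cv2.INTER_CUBIC)
    for t in(.0847,.0767):
        uv=(proj(cam(c),rampP(Q,[(t,-.023,0),(t,-.023,.04),(t,.023,.04),(t,.023,0)]))-[x,y]+.5)*2.8-.5
        cv2.polylines(im,[np.round(uv).astype(np.int32)],False,(0,0,255) if t>.08 else (255,0,0),1)
    cv2.imwrite(f"/tmp/{n}.png",im)
cv2.imwrite("pics/s2.png",np.hstack([cv2.imread("/tmp/scene.png"),cv2.imread("/tmp/side.png")]))
E
```

```text
20.25 [ 0.4767209  -0.14017911  0.19255253] [ 1.72037958e+02 -2.00627171e-02  8.02922403e+01] [ 0.14906923 -0.11513192 -0.35886082] 0.000752562442269511
deck [ 0.043  -0.0003  0.1748] F deck [ 0.11 -0.09 -0.38]
(array([-1.000e-04, -5.690e-02,  1.608e-01]), array([-0.0007,  0.    , -0.0026]))
```

View pics/s1.png

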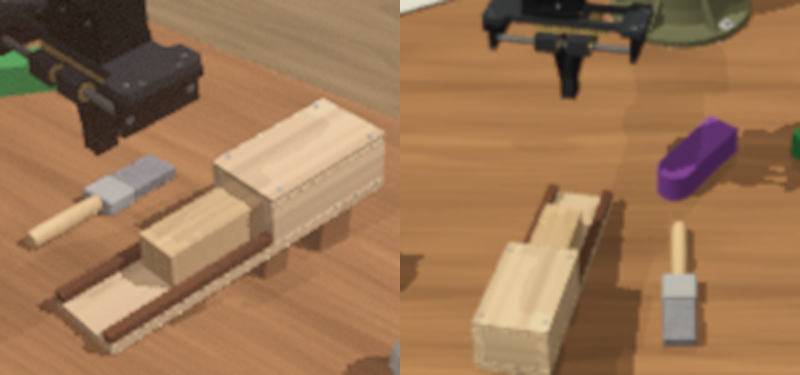

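View pics/s2.png

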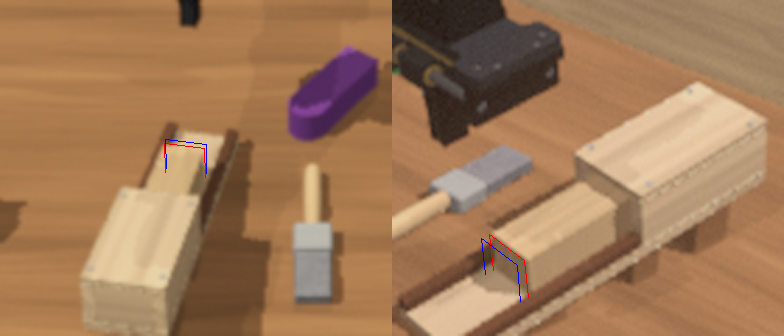

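The block's tail is where the push left it, and the block hasn't slid back. The bystanders look undisturbed, so I'm handing in.

```bash
python3 -c "
from cell import env
print(env.sign_off())"
```

```text
the job is handed in; nothing more can be done
None
```

The pale heel block is on the ramp with its rounded end uphill, resting against the stop pad, and I handed the job in at about 20 s of the 59 s.

- **Placing:** I gripped the block at its middle and laid it at the 8° slope between the rails. I released it once the deck contact was felt, then closed the fingers and pushed on the square end.
- **Pushing:** Pushing took about 1–2 N until a clear rise with the block's nose about 225 mm from the low end, within the 215–310 mm given. There, 1.5 mm more of commanded push moved the tool only 0.1 mm. The wrist force went from 7.1 to 11.2 N in x, about 12 N in all, well under the 25 N limit.
- **Last checks:** After I backed off and lifted clear, the images show the block's tail at about 85 mm, where the push ended, give or take 1–2 mm. The tool force was about zero, and the brush, still in view, had not moved. I didn't look at the mug and bottle again at the end, but the arm never went near them.
- **Disagreements:** The two fixed cameras put the deck's low end at a height of 12 mm against the stated 14 mm, within calibration; I used 13.5 mm. One ramp refit gave nonsense because I took the held block's tail for the hood edge in the wrist view, so I threw that fit out.

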